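# Load the photometer and hold its sample label pressed home

## Task

Take the yellow-capped vial from the blue rack, stand it fully down in the photometer's round well and let go of it. Then take the clip-on label holder (yellow rib on top) and, with its yellow card facing outward (away from the well), push its tongue down behind the photometer's front lip, against the sprung contact pins, until its bridge sits on the lip. The pins read the label only while it is pressed, so finish with the gripper still holding it pressed home; leave the two white-capped vials in the rack and do not shift the petri dish or the objective case.

Things in the scene. Friction and masses are not known exactly. Their poses are not given: they have to be found in the camera images.
- meter: White bench photometer, fixed, 106 x 146 x 40 mm. Origin: centre of its underside; x from its front (lip, robot's side) to its back, y left, z up. Housing top z 36 mm. Front lip: grey plate, y +-46 mm, x -50 to -45 mm, top z 40 mm. With the label pressed home, label and meter axes are parallel and the label's origin lies at (-46.5, 0, 15) mm in this frame
- slot_mouth (a point): Centre of the mouth of the slot behind the front lip (meter frame x -40.5, y 0 mm), at the height of the lip's top, 40 mm above the bench. The slot is 9 mm wide (meter x -45 to -36 mm) and 68 mm long (y +-34 mm)
- contact (a joint): Two sprung brass contact pins standing in the slot, 18 mm below the lip's top. 0 = up; grows as they are pressed down; about 0.007 m when the label's bridge sits on the lip (stop at 0.009). Spring: 3 N at 0, 6.5 N at 0.007 m, so they lift the label off when it is let go
- well_floor (a point): Centre of the floor of the photometer's round well (meter frame x 20, y 32, z 12 mm). Bore 18 mm wide with a black collar round its mouth, collar top 40 mm above the bench, so the well is 28 mm deep
- vial_2: Sample vial with a YELLOW cap, 15 mm round, 45 mm tall, 20 g. Origin: centre of its underside, z up. Starts upright in one of the three places of the rack, its underside 8 mm above the bench and its upper 31 mm standing out of the rack; down in the well its top 17 mm stand out of the collar
- label: Clip-on label holder, loose, about 40 g, 18 x 60 x 57 mm, standing on its two 25 mm legs. Origin: centre of its underside; x from card to back, y along its width. Front leg with the yellow card: x -8.5 to -5.5 mm. Rear leg = tongue with rounded foot: x 3.5 to 8.5 mm. The lip goes into the gap between. Bridge z 25 to 30 mm. Its yaw starts within 0.8 rad of the photometer's
- label_grip (a point): Middle of the label holder's yellow grip rib, 46 mm above its underside; the rib is 10 mm thick (label x +-5), 30 mm wide (y +-15) and stands from z 30 to 57 mm. (To its left a tall fixed microscope, 0.55 m high, fills the space beyond world x 0.37, y 0.13 to 0.45 m: keep the arm clear of it)
- label_card (a point): Middle of the yellow card on the label's front face (label frame x -9 mm)
- rack: Blue block, fixed, 42 x 136 x 22 mm, origin at the centre of its underside, y along its length: three places for vials at y -42, 0 and 42 mm, 14 mm deep, bore 18.5 mm
- vial_1: White-capped vial in the rack, same size; to be left there
- vial_3: Another white-capped vial in the rack, same size; to be left there
- petri_dish: Petri dish, 62 mm round, 13 mm high, lying on the bench; origin at the centre of its underside
- objective_case: Round plastic case, black below and clear above, 36 mm wide, 59 mm high, standing beside the photometer; origin at the centre of its underside
Not all that is in view belongs to the job. What is shaped like the label but green is not meant.

How it is judged:
By the outcome, as a careful person would: the job done as asked, in the order asked, and still so for the second after the job is handed in, while the arm keeps its last pose, push and grip.
It also fails if it takes over 58 s, if anything falls off the work surface, if the arm or the gripper's body presses on something with over 40 N, if the wrist force passes 120 N, or if a joint passes its speed limit or range.

## Robot

A 6-joint arm with a two-finger parallel gripper is mounted at the origin on a cart in front of the work surface, level with it; the furniture and walls round the work are solid. World frame = base frame: x ahead of the robot, y to its left, z up, the work surface at z = 0. Lengths are in m, angles in rad, forces in N, time in s.
With the tool pointing down it reaches from about 0.35 to 0.975 m from the base axis. Payload 4.9 kg.
Tool frame: the origin (TCP) lies at the very end of the fingers, on their centre line; the grasp point (between the pads) lies ctrl.grip_point_offset behind it (ctrl.grip_point_offset is the distance from the TCP to the grasp point, in m); z points along the fingers, y is the line along which they close (so a half turn about z gives the same grasp; the last joint's range is limited). The gripper opens to 85 mm and grips with 20 to 120 N. Pads are 22 mm wide; open, the fingers measure 114 mm over their backs; the gripper's body (76 mm by 85 mm) begins 54 mm behind the grasp point. The pads swing forward as they close: fully open they stand 13 mm farther back than shut.
Start: joints at [-1.325, 0.053, 1.613, -0, 1.476, -0.119], TCP at [0.223, -0.584, 0.231] pointing down, gripper open.
Joint ranges: [-3.01, 3.01], [-1.01, 2.22], [0.06, 2.58], [-1.02, 4.17], [0.09, 2.62], [-3.14, 3.14]. Speed limits (rad/s): [2.57, 2.57, 3.14, 3.14, 3.14, 3.14].

## Interface

Orientations are given as a rotation vector (axis times angle).
In Python, from station import ctrl gives the robot as it stands. The module is installed in compiled form; this text tells all that it offers.
- The arm moves only by the tool drive_tool, never from a script. Its argument "steps" is a list of rows, each an object with "translation": the shift along the tool's x, y, z normalised to -1 to 1, where 1 is 4 cm, a list of three; "angular": the turn, a rotation vector about the tool's x, y, z normalised to -1 to 1, where 1 is 8 degrees, a list of three; "gripper": the opening, from 0 (shut) to 1 (fully open). In form: [{"translation": [dx, dy, dz], "angular": [wx, wy, wz], "gripper": gripper}, ...]. A call has 1 to 8 rows; each row shifts and turns the commanded pose from where the row before left it, along the tool's axes as they then stand; what a row does not reach is not made up. A row lasts 1/8 s, in which the tool goes at most 62.5 mm and 10.7 degrees, less where a joint would pass 70% of its speed; a pose out of reach is approached as far as the arm can. A call with a number of a shift or a turn outside -1 to 1 is refused whole. A call with a gripper value outside its range is refused whole. The fingers move at their own pace and stop on an object; "force" is the grip in N (left out, the last holds). Time passes only in rows, so rows that do not move let the fingers close. It gives the time, the measured TCP pose, the force, the opening and the grip force at its end, in the units of the state.
- ctrl.get_obs(): the state, without advancing time (a new reading comes with each control period).
- ctrl.get_image(name): name is "scene" or "top" or "wrist"; returns a dict with "color" (480x640x3 uint8, red, green, blue), "depth" (480x640 float32, m along the optical axis (not along the pixel's ray), 0 where there is no reading), "fx", "fy", "cx", "cy" (pixels), "R" (3x3) and "t" (3): a world point X has camera coordinates R X + t. Camera axes: x right, y down, z forward; pixel columns grow to the right and rows downward; lengths in m; the calibration is good to about 2 mm. A picture is of the moment at which its call begins.
- ctrl.finish_job(): hands the job in; it is judged then, once.
The state is a dict: "t": time; "q": joint angles; "dq": joint speeds; "effort": joint torques, N m; "tool_pos": TCP position; "tool_rot": TCP orientation; "contact_force": force on the tool from outside, world axes, zero at the start; "wrist_torque": the same for the moment, N m; "opening": finger opening in m; "grip_force": force on a finger pad.
Only numpy, scipy, OpenCV 4.12 (cv2) and the standard library are available. Lean on these libraries where they do the work, as an engineer would, in place of code of your own. Each camera call takes 0.05 s, during which the arm holds its last target. There are 200 camera calls.

## Working session

There is one attempt and no reset: what is moved stays moved. The work goes in short steps, Python scripts to look and compute and a tool call to move; the robot and the scene stay as the last step left them, time stands still between calls to the robot, and variables do not carry over. Pictures are saved under pics/ and viewed, at most 10 in all, crops included, and the job is handed in when it is done.

Besides the shell and the picture viewer there is one more tool, called after ">>>" as name(argument=value, ...) on one line, values as JSON. drive_tool: Moves the arm, as the interface text tells. Its arguments: {"type":"object","properties":{"steps":{"type":"array"},"force":{"type":"number"}},"required":["steps"]}

```bash
mkdir -p pics; cat > h.py <<'E'
import numpy as np, cv2
from station import ctrl
def snap(name):
    im=ctrl.get_image(name); return im
def world(im,u,v,z=None,d=None):
    R=np.array(im['R']);t=np.array(im['t'])
    r=np.array([(u-im['cx'])/im['fx'],(v-im['cy'])/im['fy'],1.])
    c=-R.T@t; dw=R.T@r
    if z is not None: return c+dw*(z-c[2])/dw[2]
    if d is None: d=np.median(im['depth'][int(v)-1:int(v)+2,int(u)-1:int(u)+2])
    return c+dw*d
def proj(im,X):
    p=np.array(im['R'])@np.array(X)+np.array(im['t']); return np.array([im['fx']*p[0]/p[2]+im['cx'],im['fy']*p[1]/p[2]+im['cy']])
def save(im,name): cv2.imwrite('pics/'+name,im['color'][...,::-1])
E
python3 - <<'E'
from h import *
import pickle
for n in ('top','scene'):
    im=snap(n); save(im,n+'0.png'); pickle.dump(im,open(n+'0.pkl','wb')); print(n,im['fx'],-np.array(im['R']).T@im['t'],np.round(im['R'],3).tolist())
o=ctrl.get_obs(); print(o, ctrl.grip_point_offset)
E
```

```text
top 518.5586022627599 [ 0.36230507 -0.15920469  1.07418894] [[-0.026, -1.0, 0.007], [-0.982, 0.025, -0.187], [0.187, -0.011, -0.982]]
scene 610.1010700581355 [ 0.21990596 -0.81887129  0.79699865] [[0.873, -0.488, -0.022], [-0.345, -0.586, -0.733], [0.345, 0.647, -0.68]]
{'t': 0.1, 'q': array([-1.32501424e+00,  5.33165174e-02,  1.61413555e+00,  1.63145395e-05,
        1.47604311e+00, -1.19008639e-01]), 'dq': array([-0.0003831 , -0.00112752, -0.00248058, -0.00162014,  0.00035398,
        0.00043066]), 'effort': array([-2.38977145e-04, -3.94908893e+01, -3.71360886e+01, -1.48315103e-04,
        3.94315110e-03,  7.13985415e-06]), 'tool_pos': array([ 0.22283206, -0.58332134,  0.23018269]), 'tool_rot': array([-3.08761223e+00, -5.69493060e-01,  1.63745243e-04]), 'contact_force': array([-0.41112672,  0.23886493, -0.62404377]), 'wrist_torque': array([-0.02290952,  0.02597756, -0.05269447]), 'grip_force': 0.0, 'opening': 0.08561686720023404} 0.0187
```

View pics/top0.png

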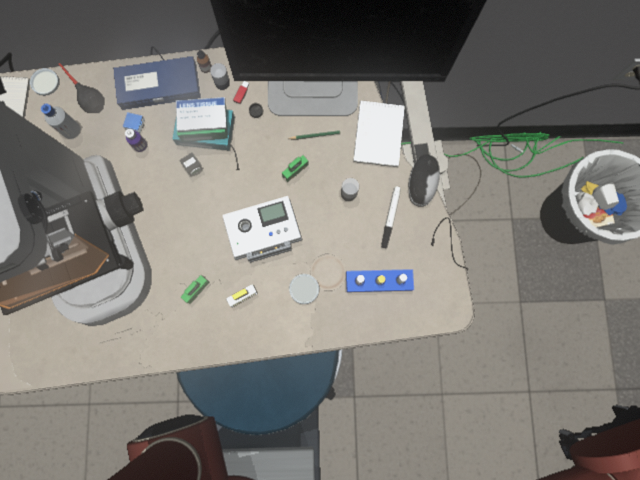

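View pics/scene0.png

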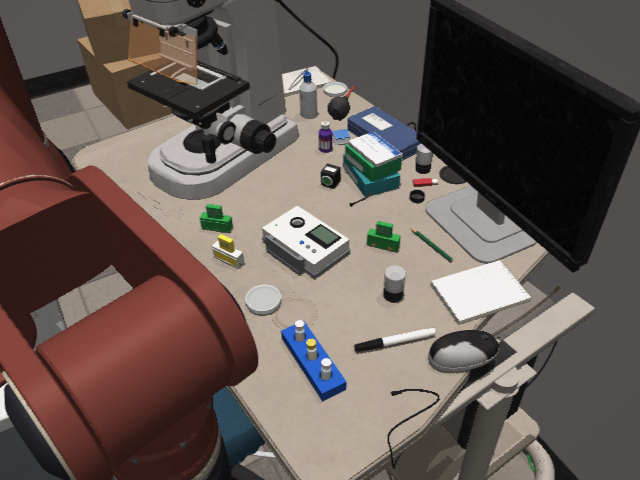

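The top view has the yellow vial in the middle rack place (381,280), the label at (241,295), the meter at about (262,229) and the dish at (304,289). In the scene view the label is at (228,250), with its card facing the robot's side. I'll enlarge both.

```bash
python3 - <<'E'
import pickle,cv2,numpy as np
a=pickle.load(open('top0.pkl','rb'))['color'];b=pickle.load(open('scene0.pkl','rb'))['color']
A=cv2.resize(a[190:310,215:315],None,fx=4,fy=4,interpolation=cv2.INTER_CUBIC)
C=cv2.resize(b[200:290,205:355],None,fx=4,fy=4,interpolation=cv2.INTER_CUBIC)
D=cv2.resize(b[310:405,270:355],None,fx=2,fy=2,interpolation=cv2.INTER_CUBIC)
E_=cv2.resize(a[262:300,340:420],None,fx=2.5,fy=2.5,interpolation=cv2.INTER_CUBIC)
cv=np.zeros((480,800,3),np.uint8)
cv[:480,:400]=A
cv[:240,400:]=C[:240,:400]
cv[240:430,400:570]=D; cv[240:335,580:780]=E_
cv2.imwrite('pics/crop1.png',cv[...,::-1])
E
```

```text
(no output)
```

View pics/crop1.png

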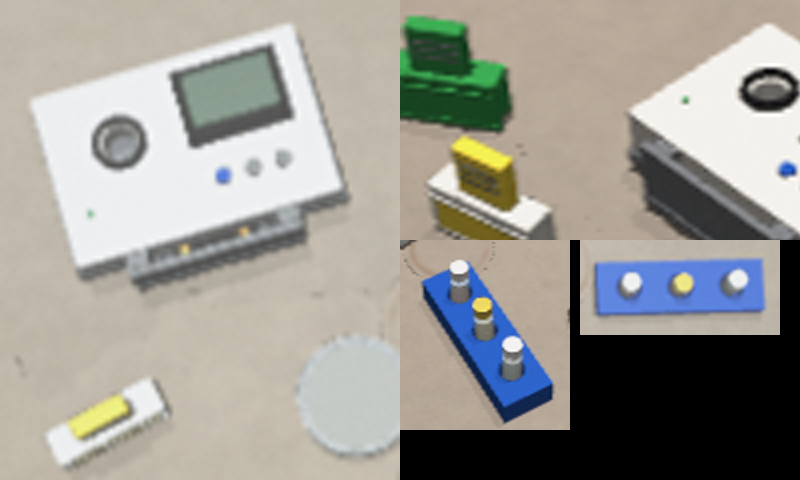

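The crop shows the rib at crop (99,416), which is about pixel (239.7,294) in the full top view. The card faces the robot's side. The collar is at crop (119,142), or (244.7,225.5), and the lip with its two brass pins is at about crop (215,245). Next I'll triangulate these.

```bash
python3 - <<'E'
from h import *
import pickle
T=pickle.load(open('top0.pkl','rb'));S=pickle.load(open('scene0.pkl','rb'))
c=lambda x,y:(215+x/4-.375,190+y/4-.375)
# yellow masks
for n,im in(('top',T),('scene',S)):
    h=cv2.cvtColor(im['color'],cv2.COLOR_RGB2HSV)
    m=((h[...,0]>20)&(h[...,0]<35)&(h[...,1]>130)&(h[...,2]>120)).astype(np.uint8)
    N,l,s,ce=cv2.connectedComponentsWithStats(m)
    for i in range(1,N):
        if s[i,4]>6:
            u,v=ce[i]; print(n,s[i],ce[i].round(1),world(im,u,v).round(4), world(im,u,v,z=.053).round(4) )
print('collar',world(T,*c(119,142),z=.04), world(T,*c(119,142)))
P=[world(T,*c(*p),z=.036) for p in((32,98),(290,25),(347,195),(82,273))]
for p in P: print('corner',p.round(4))
print([np.linalg.norm(P[i]-P[i-1]).round(4) for i in range(4)], np.mean(P,0))
for q in ((0,1),(3,2),(1,2),(0,3)): d=P[q[0]]-P[q[1]]; print(np.arctan2(-d[0],d[1]), np.arctan2(d[1],d[0]))
E
```

```text
top [582 182  15  11  85] [588.6 187.3] [ 0.8398 -1.1129 -0.6064] [ 0.6525 -0.7387  0.053 ]
scene [218 234  15   9  66] [224.9 238.2] [ 0.4525 -0.0226  0.0569] [ 0.4538 -0.0185  0.053 ]
scene [307 339   8   7  49] [310.6 342.2] [ 0.4754 -0.3026  0.0532] [ 0.4755 -0.3024  0.053 ]
collar [ 0.59346255 -0.03152218  0.04      ] [ 0.59969679 -0.02807863  0.0121083 ]
corner [0.6186 0.0136 0.036 ]
corner [ 0.6542 -0.1195  0.036 ]
corner [ 0.5638 -0.1471  0.036 ]
corner [ 0.527  -0.0122  0.036 ]
[np.float64(0.0952), np.float64(0.1378), np.float64(0.0945), np.float64(0.1398)] [ 0.59090325 -0.06632067  0.036     ]
0.26114684095765006 1.8319431677525466
0.26664090335467827 1.837437230149575
-1.2750388738205425 0.295757452974354
-1.2958942039593893 0.27490212283550736
```

```bash
cat >> h.py <<'E'
from scipy.spatial.transform import Rotation as Ro
def plan(p,yaw):
    """tool y along world yaw (deg), tool down: turn first, then shift in new tool axes"""
    o=ctrl.get_obs(); R0=Ro.from_rotvec(o['tool_rot']); a=np.radians(yaw); y=np.array([np.cos(a),np.sin(a),0]);z=np.array([0,0,-1.])
    R1=Ro.from_matrix(np.c_[np.cross(y,z),y,z]); w=(R0.inv()*R1).as_rotvec()
    d=np.array(p)-o['tool_pos']
    print('pos',o['tool_pos'].round(4),'turn units',np.round(np.degrees(w)/8,2),'then shift units',np.round(R1.inv().apply(d)/.04,3),'| shift in present axes',np.round(R0.inv().apply(d)/.04,3), 'F',o['contact_force'].round(1),'open',round(float(o['opening']),4),'grip',o['grip_force'],'t',o['t'])
E
python3 - <<'E'
from h import *
plan([.475,-.302,.23],0)
E
```

```text
pos [ 0.2228 -0.5833  0.2302] turn units [-0.01 -0.01 -8.64] then shift units [7.033e+00 6.304e+00 5.000e-03] | shift in present axes [ 8.398 -4.321  0.015] F [-0.4  0.2 -0.6] open 0.0856 grip 0.0 t 0.1
```

>>> drive_tool(steps=[{"translation": [0,0,0],"angular": [0,0,-0.96],"gripper": 1},{"translation": [0,0,0],"angular": [0,0,-0.96],"gripper": 1},{"translation": [0,0,0],"angular": [0,0,-0.96],"gripper": 1},{"translation": [0,0,0],"angular": [0,0,-0.96],"gripper": 1},{"translation": [0,0,0],"angular": [0,0,-0.96],"gripper": 1},{"translation": [0,0,0],"angular": [0,0,-0.96],"gripper": 1},{"translation": [0,0,0],"angular": [0,0,-0.96],"gripper": 1},{"translation": [0,0,0],"angular": [0,0,-0.96],"gripper": 1}])

```text
t: 1.1
tool_pos: [0.2229, -0.5835, 0.2305]
tool_rot: [-2.359, -2.073, -0.001]
contact_force: [0.1, 0.3, -0.4]
opening: 0.0855
grip_force: 0.0
```

>>> drive_tool(steps=[{"translation": [0,0,0],"angular": [0,0,-0.96],"gripper": 1},{"translation": [0.9,0.9,0],"angular": [0,0,0],"gripper": 1},{"translation": [0.9,0.9,0],"angular": [0,0,0],"gripper": 1},{"translation": [0.9,0.9,0],"angular": [0,0,0],"gripper": 1},{"translation": [0.9,0.9,0],"angular": [0,0,0],"gripper": 1},{"translation": [0.9,0.9,0],"angular": [0,0,0],"gripper": 1},{"translation": [0.9,0.9,0],"angular": [0,0,0],"gripper": 1},{"translation": [0.9,0.5,0],"angular": [0,0,0],"gripper": 1}])

```text
t: 2.1
tool_pos: [0.4599, -0.3301, 0.2307]
tool_rot: [-2.219, -2.222, -0.0]
contact_force: [0.8, -0.4, 0.1]
opening: 0.0851
grip_force: 0.0
```

```bash
python3 - <<'E'
from h import *
import pickle
plan([.475,-.302,.23],0)
im=snap('wrist'); pickle.dump(im,open('w1.pkl','wb')); save(im,'w1.png'); print(im['fx'],im['R'].round(3).tolist(),-np.array(im['R']).T@im['t'])
E
```

```text
pos [ 0.4599 -0.3301  0.2307] turn units [-0.   -0.01  0.01] then shift units [0.702 0.377 0.017] | shift in present axes [0.701 0.377 0.018] F [ 0.8 -0.4  0.1] open 0.0851 grip 0.0 t 2.1
332.59106615170487 [[1.0, 0.002, -0.002], [0.003, -0.963, 0.27], [-0.001, -0.27, -0.963]] [ 0.46098491 -0.26157693  0.3731866 ]
```

View pics/w1.png

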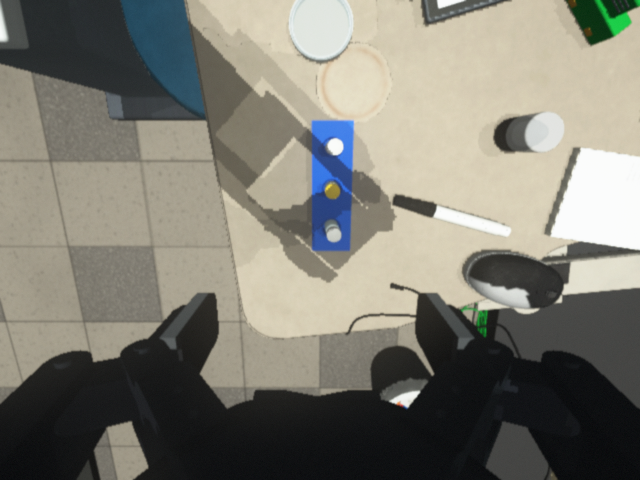

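The wrist view shows the yellow cap at (333,190), mid-rack, and the rack long axis running nearly along the image's vertical. I'll triangulate the cap from all three views.

```bash
cat >> h.py <<'E'
def tri(obs):
    A=[];b=[]
    for im,u,v in obs:
        R=np.array(im['R']);t=np.array(im['t']);c=-R.T@t;d=R.T@np.array([(u-im['cx'])/im['fx'],(v-im['cy'])/im['fy'],1]);d/=np.linalg.norm(d)
        M=np.eye(3)-np.outer(d,d);A.append(M);b.append(M@c)
    X=np.linalg.lstsq(np.vstack(A),np.hstack(b),rcond=None)[0]
    return X,[ (proj(im,X)-[u,v]).round(1).tolist() for im,u,v in obs]
E
python3 - <<'E'
from h import *
import pickle
T,S,W=[pickle.load(open(f,'rb')) for f in('top0.pkl','scene0.pkl','w1.pkl')]
h=cv2.cvtColor(W['color'],cv2.COLOR_RGB2HSV)[170:210,315:350]; m=(h[...,0]>18)&(h[...,0]<35)&(h[...,1]>110); v,u=np.nonzero(m); print(m.sum(),u.mean()+315,v.mean()+170,u.min()+315,u.max()+315,v.min()+170,v.max()+170)
w=(W,u.mean()+315,v.mean()+170); s=(S,310.6,342.2)
h=cv2.cvtColor(T['color'],cv2.COLOR_RGB2HSV)[272:290,372:392]; m=(h[...,0]>18)&(h[...,0]<38)&(h[...,1]>70); v,u=np.nonzero(m); print(m.sum(),u.mean()+372,v.mean()+272)
t=(T,u.mean()+372,v.mean()+272)
print(tri([w,s]),tri([w,t]),tri([w,s,t]))
for x in (w,s,t): print('depth',world(*x).round(4),'z53',world(*x,z=.053).round(4))
print('rack ends', world(W,333,121,z=.022),world(W,331,250,z=.022))
E
```

```text
163 332.0674846625767 190.5398773006135 325 339 184 197
41 380.7560975609756 279.0
(array([ 0.47556519, -0.30194341,  0.05227524]), [[0.2, 0.1], [-0.1, 0.0]]) (array([ 0.47554738, -0.3029492 ,  0.04668335]), [[-0.1, 0.4], [-0.2, -0.0]]) (array([ 0.47526083, -0.30220661,  0.05265858]), [[-0.1, 0.4], [-0.2, 0.1], [-0.2, -0.2]])
depth [ 0.4753 -0.3017  0.0534] z53 [ 0.4753 -0.3018  0.053 ]
depth [ 0.4754 -0.3026  0.0532] z53 [ 0.4755 -0.3025  0.053 ]
depth [ 0.4748 -0.3024  0.0531] z53 [ 0.4748 -0.3024  0.053 ]
rack ends [ 0.4766197  -0.23660425  0.022     ] [ 0.47654661 -0.37120711  0.022     ]
```

>>> drive_tool(steps=[{"translation": [0.7,0.385,0.8],"angular": [0,0,0],"gripper": 1},{"translation": [0,0,1],"angular": [0,0,0],"gripper": 1},{"translation": [0,0,1],"angular": [0,0,0],"gripper": 0.7},{"translation": [0,0,1],"angular": [0,0,0],"gripper": 0.7},{"translation": [0,0,0.98],"angular": [0,0,0],"gripper": 0.7},{"translation": [0,0,0],"angular": [0,0,0],"gripper": 0.7}])

```text
t: 2.9
tool_pos: [0.4713, -0.3015, 0.036]
tool_rot: [-2.215, -2.215, 0.001]
contact_force: [0.5, -0.2, 0.7]
opening: 0.0598
grip_force: 0.0
```

```bash
python3 - <<'E'
from h import *
plan([.4753,-.302,.039],0)
E
```

```text
pos [ 0.4713 -0.3015  0.036 ] turn units [-0.05 -0.04  0.  ] then shift units [-0.011  0.099 -0.076] | shift in present axes [-0.011  0.099 -0.076] F [ 0.5 -0.2  0.7] open 0.0598 grip 0.0 t 2.9
```

>>> drive_tool(steps=[{"translation": [-0.01,0.1,-0.075],"angular": [-0.05,-0.04,0],"gripper": 0.7},{"translation": [0,0,0],"angular": [0,0,0],"gripper": 0.7},{"translation": [0,0,0],"angular": [0,0,0],"gripper": 0.7}])

```text
t: 3.28
tool_pos: [0.4793, -0.305, 0.0451]
tool_rot: [2.212, 2.213, 0.002]
contact_force: [-0.1, -0.3, -0.1]
opening: 0.0599
grip_force: 0.0
```

```bash
python3 - <<'E'
from h import *
plan([.4753,-.302,.039],0)
E
```

```text
pos [ 0.4793 -0.305   0.0451] turn units [0.07 0.06 0.  ] then shift units [ 0.074 -0.101  0.152] | shift in present axes [ 0.075 -0.102  0.151] F [-0.1 -0.3 -0.1] open 0.0599 grip 0.0 t 3.275
```

>>> drive_tool(steps=[{"translation": [0,0,0],"angular": [0,0,0],"gripper": 0.7},{"translation": [0,0,0],"angular": [0,0,0],"gripper": 0.7}])

```text
t: 3.52
tool_pos: [0.4783, -0.3042, 0.0433]
tool_rot: [2.215, 2.215, 0.002]
contact_force: [-0.5, -0.1, -0.2]
opening: 0.0597
grip_force: 0.0
```

```bash
python3 - <<'E'
from h import *
plan([.4753,-.302,.039],0)
E
```

```text
pos [ 0.4783 -0.3042  0.0433] turn units [0.05 0.04 0.  ] then shift units [ 0.055 -0.075  0.108] | shift in present axes [ 0.055 -0.076  0.107] F [-0.5 -0.1 -0.2] open 0.0597 grip 0.0 t 3.525
```

>>> drive_tool(steps=[{"translation": [0.045,-0.08,0.09],"angular": [0.05,0.04,0],"gripper": 0.7},{"translation": [0,0,0],"angular": [0,0,0],"gripper": 0.7},{"translation": [0,0,0],"angular": [0,0,0],"gripper": 0.7},{"translation": [0,0,0],"angular": [0,0,0],"gripper": 0.7}])

```text
t: 4.03
tool_pos: [0.4751, -0.3024, 0.0395]
tool_rot: [2.221, 2.222, 0.0]
contact_force: [-1.2, -0.7, 1.1]
opening: 0.0596
grip_force: 0.0
```

```bash
python3 - <<'E'
from h import *
plan([.4753,-.302,.039],0)
E
```

```text
pos [ 0.4751 -0.3024  0.0395] turn units [0. 0. 0.] then shift units [0.011 0.004 0.012] | shift in present axes [0.011 0.004 0.012] F [-1.2 -0.7  1.1] open 0.0596 grip 0.0 t 4.025
```

Settled on target. Now I close on the vial.

>>> drive_tool(steps=[{"translation": [0,0,0],"angular": [0,0,0],"gripper": 0.1},{"translation": [0,0,0],"angular": [0,0,0],"gripper": 0.1},{"translation": [0,0,0],"angular": [0,0,0],"gripper": 0},{"translation": [0,0,0],"angular": [0,0,0],"gripper": 0},{"translation": [0,0,0],"angular": [0,0,0],"gripper": 0}], force=35)

```text
t: 4.65
tool_pos: [0.4752, -0.3025, 0.0396]
tool_rot: [2.221, 2.222, 0.0]
contact_force: [-0.2, -0.2, 0.9]
opening: 0.0126
grip_force: 34.1
```

>>> drive_tool(steps=[{"translation": [0,0,-0.5],"angular": [0,0,0],"gripper": 0},{"translation": [0,0,-0.9],"angular": [0,0,0],"gripper": 0},{"translation": [0,0,-0.6],"angular": [0,0,-0.97],"gripper": 0},{"translation": [0,0,-0.5],"angular": [0,0,-0.97],"gripper": 0},{"translation": [0.9,0.8,0],"angular": [0,0,0],"gripper": 0},{"translation": [1,0.85,0],"angular": [0,0,0],"gripper": 0},{"translation": [1,0.8,0],"angular": [0,0,0],"gripper": 0},{"translation": [0.87,0.8,0],"angular": [0,0,0],"gripper": 0}])

```text
t: 5.65
tool_pos: [0.5607, -0.1207, 0.1412]
tool_rot: [1.899, 2.5, 0.001]
contact_force: [0.6, -0.7, -0.2]
opening: 0.0126
grip_force: 34.2
```

>>> drive_tool(steps=[{"translation": [0,0,0],"angular": [0,0,0],"gripper": 0},{"translation": [0,0,0],"angular": [0,0,0],"gripper": 0},{"translation": [0,0,0],"angular": [0,0,0],"gripper": 0},{"translation": [0,0,0],"angular": [0,0,0],"gripper": 0},{"translation": [0,0,0],"angular": [0,0,0],"gripper": 0},{"translation": [0,0,0],"angular": [0,0,0],"gripper": 0}])

```text
t: 6.4
tool_pos: [0.5598, -0.1226, 0.1394]
tool_rot: [-1.901, -2.501, 0.0]
contact_force: [-0.7, 0.5, -0.4]
opening: 0.0124
grip_force: 34.2
```

```bash
python3 - <<'E'
from h import *
import pickle
plan([.5935,-.0315,.14],15.5)
im=snap('wrist'); pickle.dump(im,open('w2.pkl','wb')); save(im,'w2.png')
E
```

```text
pos [ 0.5598 -0.1226  0.1394] turn units [-0. -0.  0.] then shift units [ 1.969  1.42  -0.014] | shift in present axes [ 1.969  1.421 -0.014] F [-0.7  0.5 -0.4] open 0.0124 grip 34.1921942150293 t 6.4
```

View pics/w2.png

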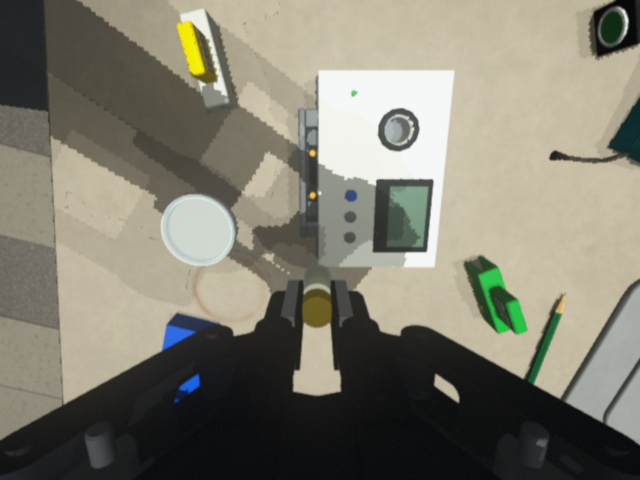

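The wrist view shows the meter's edges parallel to the image axes, so the yaw of 15.5° fits. The collar is at about (399,129), the pins at (312,153) and (312,196), and the label is at the top left with its rib at (195,50). Next I'll measure the well and lip.

```bash
python3 - <<'E'
from h import *
import pickle
T,S,W=[pickle.load(open(f,'rb')) for f in('top0.pkl','scene0.pkl','w2.pkl')]
g=cv2.cvtColor(W['color'],cv2.COLOR_RGB2GRAY)
m=(g[95:165,365:435]<90).astype(np.uint8)
cs,_=cv2.findContours(m,cv2.RETR_EXTERNAL,cv2.CHAIN_APPROX_NONE); c=max(cs,key=len); e=cv2.fitEllipse(c); u,v=e[0][0]+365,e[0][1]+95
print('collar ell',u,v,e[1]); print('z40',world(W,u,v,z=.04)); 
g2=cv2.cvtColor(T['color'],cv2.COLOR_RGB2GRAY); m=(g2[212:240,232:258]<130).astype(np.uint8)
cs,_=cv2.findContours(m,cv2.RETR_EXTERNAL,cv2.CHAIN_APPROX_NONE); c=max(cs,key=len); e=cv2.fitEllipse(c); ut,vt=e[0][0]+232,e[0][1]+212; print(ut,vt,e[1])
print('tri',tri([(W,u,v),(T,ut,vt)]), 'topz40',world(T,ut,vt,z=.04))
for uv in [(399,110),(399,148),(418,129),(381,129),(340,120),(420,90),(304,150),(304,200),(312,130)]: print(uv,world(W,*uv).round(4))
# housing corners
for p in((318,70),(454,70),(436,267),(317,267)): print('corner',world(W,*p,z=.036).round(4))
y=W['color'].astype(int)
print('pins',world(W,312,153,z=.022),world(W,312,196,z=.022), world(W,312,153,z=.022)/2+world(W,312,196,z=.022)/2)
A=cv2.resize(W['color'][85:270,285:420],None,fx=4,fy=4,interpolation=cv2.INTER_CUBIC)[:600]
B=cv2.resize(W['color'][0:120,165:245],None,fx=3,fy=3,interpolation=cv2.INTER_CUBIC)
cv=np.zeros((600,800,3),np.uint8); cv[:A.shape[0],:540]=A; cv[:360,550:790]=B; cv2.imwrite('pics/crop2.png',cv[...,::-1])
E
```

```text
collar ell 398.01641845703125 129.26852798461914 (37.25526428222656, 40.64217758178711)
z40 [ 0.59323232 -0.03017949  0.04      ]
244.25357055664062 225.13160514831543 (12.136842727661133, 12.403833389282227)
tri (array([ 0.60021914, -0.02703483,  0.00822465]), [[0.3, 0.5], [-0.1, 0.2]]) topz40 [ 0.59345489 -0.03127478  0.04      ]
(399, 110) [ 0.5898 -0.0182  0.0398]
(399, 148) [ 0.5981 -0.0418  0.0399]
(418, 129) [ 0.6066 -0.0262  0.0395]
(381, 129) [ 0.5819 -0.0331  0.0397]
(340, 120) [ 0.5531 -0.0348  0.0359]
(420, 90) [ 0.6001 -0.0016  0.0356]
(304, 150) [ 0.5343 -0.061   0.0395]
(304, 200) [ 0.5434 -0.095   0.0399]
(312, 130) [ 0.5354 -0.0454  0.0103]
corner [ 0.5298 -0.0084  0.036 ]
corner [0.6177 0.016  0.036 ]
corner [ 0.6569 -0.1188  0.036 ]
corner [ 0.5669 -0.144   0.036 ]
pins [ 0.54005007 -0.0617783   0.022     ] [ 0.54867497 -0.09316206  0.022     ] [ 0.54436252 -0.07747018  0.022     ]
```

View pics/crop2.png

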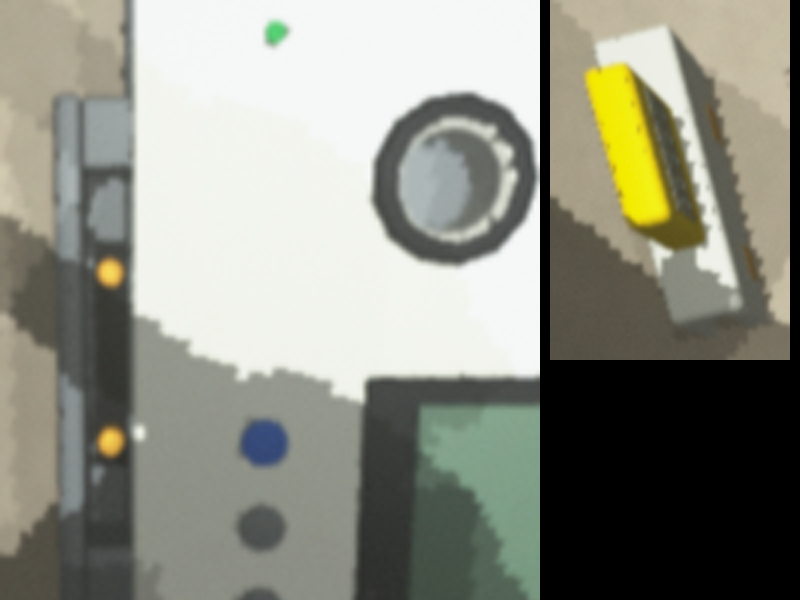

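```bash
python3 - <<'E'
from h import *
import pickle
W=pickle.load(open('w2.pkl','rb'))
for uv in [(317,312),(317,305),(317,318),(317,292),(317,280),(317,268)]: print(uv,world(W,*uv).round(4), W['color'][uv[1],uv[0]])
h=cv2.cvtColor(W['color'],cv2.COLOR_RGB2HSV)
for r in range(266,330,4): 
    row=W['depth'][r,285:350]; k=np.nonzero((row>.05)&(row<.2))[0]; print(r,k.min()+285 if len(k) else None,k.max()+285 if len(k) else None, end='; ')
m=(h[285:335,295:340,0]>15)&(h[285:335,295:340,0]<35)&(h[285:335,295:340,1]>130); v,u=np.nonzero(m); print(u.min()+295,u.max()+295,v.min()+285,v.max()+285)
o=ctrl.get_obs(); print('tcp proj',proj(W,o['tool_pos']),'captop proj',proj(W,o['tool_pos']+[0,0,.014]))
plan([.5934,-.0307,.13],15.5)
E
```

```text
(317, 312) [ 0.5609 -0.1221  0.153 ] [108  96  37]
(317, 305) [ 0.56   -0.119   0.1527] [108  93  36]
(317, 318) [ 0.5617 -0.125   0.1527] [105  94  36]
(317, 292) [ 0.5591 -0.1156  0.1472] [81 72 31]
(317, 280) [ 0.5591 -0.1157  0.1333] [104 106  88]
(317, 268) [ 0.5592 -0.1163  0.1153] [90 92 78]
266 310 324; 270 306 328; 274 305 330; 278 304 330; 282 288 345; 286 287 346; 290 286 347; 294 285 349; 298 285 349; 302 285 349; 306 285 349; 310 285 349; 314 285 349; 318 285 349; 322 285 349; 326 285 349; 302 331 290 326
tcp proj [314.65030515 298.34622233] captop proj [314.41247539 312.71128357]
pos [ 0.5598 -0.1225  0.1394] turn units [-0. -0.  0.] then shift units [1.987 1.422 0.236] | shift in present axes [1.986 1.423 0.236] F [-0.4 -0.5  0. ] open 0.0127 grip 34.19238705893804 t 6.45
```

>>> drive_tool(steps=[{"translation": [0.6,0.4,0],"angular": [0,0,0],"gripper": 0},{"translation": [0.8,0.6,0.3],"angular": [0,0,0],"gripper": 0},{"translation": [0.585,0.4,0.5],"angular": [0,0,0],"gripper": 0},{"translation": [0,0,0.5],"angular": [0,0,0],"gripper": 0},{"translation": [0,0,0.15],"angular": [0,0,0],"gripper": 0},{"translation": [0,0,0],"angular": [0,0,0],"gripper": 0},{"translation": [0,0,0],"angular": [0,0,0],"gripper": 0},{"translation": [0,0,0],"angular": [0,0,0],"gripper": 0}])

```text
t: 7.45
tool_pos: [0.5932, -0.0313, 0.0825]
tool_rot: [1.901, 2.5, 0.001]
contact_force: [0.1, 1.4, -0.2]
opening: 0.0131
grip_force: 34.2
```

```bash
python3 - <<'E'
from h import *
plan([.5598+.0328,-.1225+.0915,.0436],15.5)
im=snap('wrist'); A=cv2.resize(im['color'][180:380,220:420],None,fx=3,fy=3,interpolation=cv2.INTER_CUBIC); cv2.imwrite('pics/w3.png',A[...,::-1])
o=ctrl.get_obs(); print(proj(im,[.5934,-.0307,.04]))
E
```

```text
pos [ 0.5932 -0.0313  0.0825] turn units [0.01 0.01 0.  ] then shift units [ 0.012 -0.012  0.973] | shift in present axes [ 0.013 -0.014  0.973] F [ 0.1  1.4 -0.2] open 0.0131 grip 34.20808845337888 t 7.45
[315.595811   265.99369294]
```

View pics/w3.png

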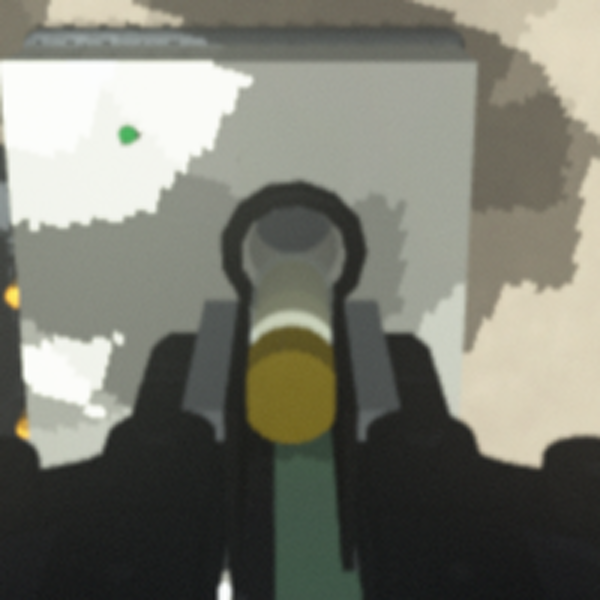

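The crop has the vial at column 291, in line with the collar centre at column 293. I'll lower it gently.

>>> drive_tool(steps=[{"translation": [0,0,0.15],"angular": [0,0,0],"gripper": 0},{"translation": [0,0,0.15],"angular": [0,0,0],"gripper": 0},{"translation": [0,0,0.15],"angular": [0,0,0],"gripper": 0},{"translation": [0,0,0],"angular": [0,0,0],"gripper": 0},{"translation": [0,0,0],"angular": [0,0,0],"gripper": 0}])

```text
t: 8.12
tool_pos: [0.5926, -0.0307, 0.0634]
tool_rot: [-1.9, -2.501, 0.0]
contact_force: [-0.4, 0.3, 0.0]
opening: 0.0123
grip_force: 34.2
```

>>> drive_tool(steps=[{"translation": [0,0,0.15],"angular": [0,0,0],"gripper": 0},{"translation": [0,0,0.15],"angular": [0,0,0],"gripper": 0},{"translation": [0,0,0.12],"angular": [0,0,0],"gripper": 0},{"translation": [0,0,0],"angular": [0,0,0],"gripper": 0},{"translation": [0,0,0],"angular": [0,0,0],"gripper": 0},{"translation": [0,0,0],"angular": [0,0,0],"gripper": 0}])

```text
t: 8.88
tool_pos: [0.5928, -0.0308, 0.0469]
tool_rot: [1.9, 2.501, 0.0]
contact_force: [0.1, 0.2, 0.8]
opening: 0.0125
grip_force: 34.2
```

>>> drive_tool(steps=[{"translation": [0,0,0.05],"angular": [0,0,0],"gripper": 0},{"translation": [0,0,0.03],"angular": [0,0,0],"gripper": 0},{"translation": [0,0,0],"angular": [0,0,0],"gripper": 0},{"translation": [0,0,0],"angular": [0,0,0],"gripper": 0},{"translation": [0,0,0],"angular": [0,0,0],"gripper": 0}])

```text
t: 9.5
tool_pos: [0.5927, -0.0308, 0.0436]
tool_rot: [1.901, 2.501, 0.0]
contact_force: [-0.0, -0.1, 2.3]
opening: 0.0125
grip_force: 34.3
```

>>> drive_tool(steps=[{"translation": [0,0,0],"angular": [0,0,0],"gripper": 0.4},{"translation": [0,0,0],"angular": [0,0,0],"gripper": 0.4},{"translation": [0,0,0],"angular": [0,0,0],"gripper": 0.4},{"translation": [0,0,-0.5],"angular": [0,0,0],"gripper": 0.6},{"translation": [0,0,-1],"angular": [0,0,0],"gripper": 1},{"translation": [0,0,-1],"angular": [0,0,0],"gripper": 1},{"translation": [0,0,-0.5],"angular": [0,0,0],"gripper": 1},{"translation": [0,0,0],"angular": [0,0,0],"gripper": 1}])

```text
t: 10.5
tool_pos: [0.5939, -0.031, 0.166]
tool_rot: [1.898, 2.498, 0.003]
contact_force: [0.3, 1.3, -0.3]
opening: 0.0853
grip_force: 0.0
```

```bash
python3 - <<'E'
from h import *
im=snap('wrist'); W=im
plan([.454,-.02,.2],29)
u,v=proj(im,[.5934,-.0307,.057]);print(u,v,im['color'][int(v),int(u)])
h=cv2.cvtColor(W['color'],cv2.COLOR_RGB2HSV); m=((h[...,0]>15)&(h[...,0]<36)&(h[...,1]>120)).astype(np.uint8)
N,l,s,ce=cv2.connectedComponentsWithStats(m)
for i in range(1,N):
    if s[i,4]>60: print(s[i],ce[i].round(1),world(W,*ce[i]).round(4))
E
```

```text
pos [ 0.5927 -0.0308  0.1637] turn units [ 0.    0.   -1.68] then shift units [ 1.916 -2.902 -0.907] | shift in present axes [ 1.188 -3.268 -0.909] F [-0.2  0.1 -0.3] open 0.0855 grip 0.0 t 10.55
314.53231732377816 236.72373408075543 [112 101  49]
[125 155  38  42 879] [142.  174.8] [ 0.4571 -0.0191  0.057 ]
[306 227  18  19 260] [314.5 235.9] [ 0.5932 -0.0301  0.0569]
```

The vial is seated: its top measures 56.9 mm. Next I go over the label.

>>> drive_tool(steps=[{"translation": [0,0,0],"angular": [0,0,-0.84],"gripper": 1},{"translation": [0,0,0],"angular": [0,0,-0.84],"gripper": 1},{"translation": [0.5,-0.75,0],"angular": [0,0,0],"gripper": 1},{"translation": [0.5,-0.75,0],"angular": [0,0,0],"gripper": 1},{"translation": [0.5,-0.75,0],"angular": [0,0,0],"gripper": 1},{"translation": [0.4,-0.65,0],"angular": [0,0,0],"gripper": 1},{"translation": [0,0,0],"angular": [0,0,0],"gripper": 1},{"translation": [0,0,0],"angular": [0,0,0],"gripper": 1}])

```text
t: 11.55
tool_pos: [0.4541, -0.0204, 0.1623]
tool_rot: [-1.594, -2.705, 0.001]
contact_force: [-0.1, 1.5, -0.9]
opening: 0.0854
grip_force: 0.0
```

>>> drive_tool(steps=[{"translation": [0,0,0],"angular": [0,0,0],"gripper": 1},{"translation": [0,0,0],"angular": [0,0,0],"gripper": 1}])

```text
t: 11.8
tool_pos: [0.4548, -0.0205, 0.1633]
tool_rot: [-1.595, -2.706, 0.0]
contact_force: [-0.1, -0.4, -0.2]
opening: 0.0853
grip_force: 0.0
```

```bash
python3 - <<'E'
from h import *
import pickle
im=snap('wrist'); pickle.dump(im,open('w4.pkl','wb')); plan([.456,-.02,.2],29)
A=cv2.resize(im['color'][140:340,190:440],None,fx=3,fy=3,interpolation=cv2.INTER_CUBIC); cv2.imwrite('pics/w4.png',A[...,::-1])
# depth-based planes: rib top and bridge top points
v,u=np.mgrid[140:340,190:440]; d=im['depth'][140:340,190:440]
R=im['R'];c=-R.T@im['t']; r=np.stack([(u-im['cx'])/im['fx'],(v-im['cy'])/im['fy'],np.ones_like(u)],-1)
P=c+(r*d[...,None])@R
for lo,hi in((.054,.060),(.028,.032)):
    m=(P[...,2]>lo)&(P[...,2]<hi)&(d>.05); q=P[m]; q=q[(abs(q[:,0]-.456)<.05)&(abs(q[:,1]+.02)<.05)]
    (cx,cy),(w,hh),a=cv2.minAreaRect((q[:,:2]*1000).astype(np.float32)); print(lo,len(q),cx,cy,w,hh,a,q[:,2].mean(),q.mean(0))
E
```

```text
pos [ 0.4547 -0.0205  0.1634] turn units [-0. -0. -0.] then shift units [-0.005  0.035 -0.916] | shift in present axes [-0.004  0.035 -0.916] F [-0.3  0.5  0.4] open 0.0854 grip 0.0 t 11.85
0.054 471 453.03765869140625 -21.64832305908203 9.486712455749512 30.51505470275879 28.683338165283203 0.05660685776698231 [ 0.45268989 -0.02097615  0.05660686]
0.028 853 452.929443359375 -21.464632034301758 17.926572799682617 59.518035888671875 28.423194885253906 0.02978492185463111 [ 0.45095073 -0.01788836  0.02978492]
```

View pics/w4.png

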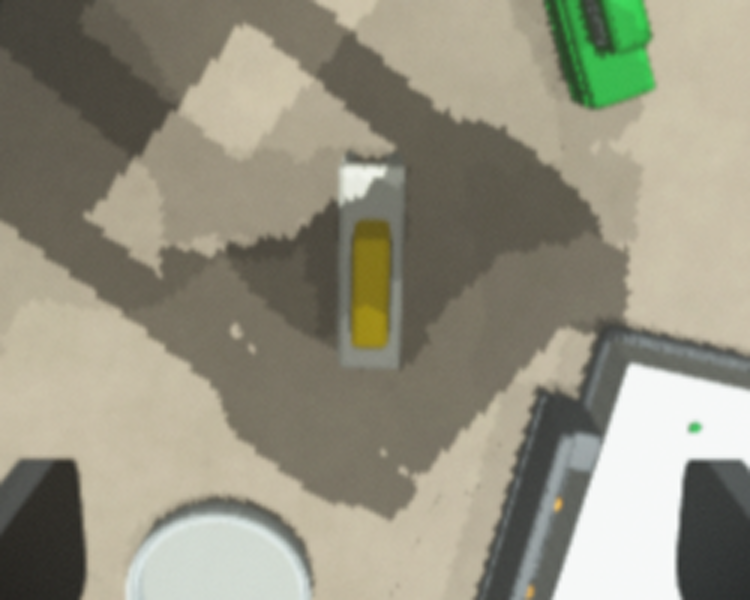

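Label centre is (0.4530,−0.0216), yaw 28.5°, and the measured sizes match the text. The card is on the robot side. I'll descend onto the rib.

>>> drive_tool(steps=[{"translation": [0,-0.05,0.6],"angular": [0,0,0.06],"gripper": 0.7},{"translation": [0,0,1],"angular": [0,0,0],"gripper": 0.6},{"translation": [0,0,0.9],"angular": [0,0,0],"gripper": 0.6},{"translation": [0,0,0.5],"angular": [0,0,0],"gripper": 0.6},{"translation": [0,0,0.2],"angular": [0,0,0],"gripper": 0.6},{"translation": [0,0,0],"angular": [0,0,0],"gripper": 0.6},{"translation": [0,0,0],"angular": [0,0,0],"gripper": 0.6},{"translation": [0,0,0],"angular": [0,0,0],"gripper": 0.6}])

```text
t: 12.85
tool_pos: [0.4535, -0.0216, 0.0366]
tool_rot: [1.605, 2.698, 0.001]
contact_force: [0.1, -1.0, -0.2]
opening: 0.0516
grip_force: 0.0
```

>>> drive_tool(steps=[{"translation": [0,0,0],"angular": [0,0,0],"gripper": 0.6},{"translation": [0,0,0],"angular": [0,0,0],"gripper": 0.6}])

```text
t: 13.1
tool_pos: [0.4527, -0.0215, 0.0357]
tool_rot: [1.606, 2.7, 0.0]
contact_force: [-0.1, -0.4, 0.9]
opening: 0.0512
grip_force: 0.0
```

>>> drive_tool(steps=[{"translation": [0,0,0.04],"angular": [0,0,0],"gripper": 0.6},{"translation": [0,0,0],"angular": [0,0,0],"gripper": 0.1},{"translation": [0,0,0],"angular": [0,0,0],"gripper": 0},{"translation": [0,0,0],"angular": [0,0,0],"gripper": 0},{"translation": [0,0,0],"angular": [0,0,0],"gripper": 0},{"translation": [0,0,0],"angular": [0,0,0],"gripper": 0}], force=70)

```text
t: 13.85
tool_pos: [0.4527, -0.0215, 0.034]
tool_rot: [1.606, 2.7, 0.0]
contact_force: [0.1, -0.6, 0.1]
opening: 0.009
grip_force: 69.1
```

```bash
python3 - <<'E'
from h import *
plan([.5382,-.0792,.12],15.5)
E
```

```text
pos [ 0.4527 -0.0215  0.034 ] turn units [0.   0.   1.63] then shift units [-1.962  1.674 -2.151] | shift in present axes [-2.289  1.191 -2.15 ] F [ 0.1 -0.6  0.1] open 0.009 grip 69.08144474029541 t 13.85
```

>>> drive_tool(steps=[{"translation": [0,0,-0.4],"angular": [0,0,0],"gripper": 0},{"translation": [0,0,-0.8],"angular": [0,0,0],"gripper": 0},{"translation": [0,0,-0.6],"angular": [0,0,0.81],"gripper": 0},{"translation": [0,0,-0.35],"angular": [0,0,0.82],"gripper": 0},{"translation": [-0.5,0.4,0],"angular": [0,0,0],"gripper": 0},{"translation": [-0.7,0.6,0],"angular": [0,0,0],"gripper": 0},{"translation": [-0.5,0.45,0],"angular": [0,0,0],"gripper": 0},{"translation": [-0.262,0.224,0],"angular": [0,0,0],"gripper": 0}])

```text
t: 14.85
tool_pos: [0.5391, -0.0799, 0.1209]
tool_rot: [1.903, 2.499, 0.001]
contact_force: [0.1, 0.2, -1.0]
opening: 0.0087
grip_force: 69.0
```

>>> drive_tool(steps=[{"translation": [0,0,0],"angular": [0,0,0],"gripper": 0},{"translation": [0,0,0],"angular": [0,0,0],"gripper": 0},{"translation": [0,0,0],"angular": [0,0,0],"gripper": 0},{"translation": [0,0,0],"angular": [0,0,0],"gripper": 0},{"translation": [0,0,0],"angular": [0,0,0],"gripper": 0}])

```text
t: 15.48
tool_pos: [0.5379, -0.0791, 0.1199]
tool_rot: [1.902, 2.5, 0.0]
contact_force: [0.4, 0.3, 0.0]
opening: 0.0085
grip_force: 69.0
```

```bash
python3 - <<'E'
from h import *
import pickle
plan([.5382,-.0792,.12],15.5)
im=snap('wrist'); pickle.dump(im,open('w5.pkl','wb')); S=snap('scene'); pickle.dump(S,open('s5.pkl','wb'))
A=cv2.resize(im['color'][150:350,210:410],None,fx=3,fy=3,interpolation=cv2.INTER_CUBIC); 
B=cv2.resize(S['color'][190:290,235:300],None,fx=3,fy=3,interpolation=cv2.INTER_CUBIC)
cv=np.zeros((600,800,3),np.uint8); cv[:,:600]=A; cv[:300,603:798]=B; cv2.imwrite('pics/w5.png',cv[...,::-1])
# depth points on label top surfaces
v,u=np.mgrid[150:400,200:440]; d=im['depth'][150:400,200:440]; R=im['R'];c=-R.T@im['t']; r=np.stack([(u-im['cx'])/im['fx'],(v-im['cy'])/im['fy'],np.ones_like(u)],-1)
P=c+(r*d[...,None])@R; o=ctrl.get_obs(); z=o['tool_pos'][2]
a=np.radians(15.5);ex=np.array([np.cos(a),np.sin(a)]);ey=np.array([-ex[1],ex[0]])
for n,lo,hi,cen in (('rib',z+.021,z+.026,o['tool_pos']),('bridge',z-.0055,z-.0025,o['tool_pos']),('lip',.0385,.0415,[.5347,-.08,0])):
    m=(P[...,2]>lo)&(P[...,2]<hi)&(d>.05); q=P[m]; l=(q[:,:2]-np.array(cen)[:2])@np.c_[ex,ey]; k=(abs(l[:,0])<.02)&(abs(l[:,1])<.05)
    if k.sum()>10: print(n,k.sum(),l[k].min(0)*1e3,l[k].max(0)*1e3,q[k].mean(0), cv2.minAreaRect((q[k][:,:2]*1000).astype(np.float32)))
E
```

```text
pos [ 0.5379 -0.0791  0.1199] turn units [ 0.  0. -0.] then shift units [-0.005  0.007 -0.002] | shift in present axes [-0.005  0.007 -0.002] F [0.4 0.3 0. ] open 0.0085 grip 68.97530436515808 t 15.475
rib 1839 [-17.00946607 -15.10067726] [18.65115221 15.35599897] [ 0.5380894  -0.07625719  0.14280059] ((535.4580688476562, -77.03094482421875), (29.85089874267578, 30.00967025756836), 72.41822814941406)
bridge 1438 [-8.1487034   7.40859192] [ 9.65561775 30.11917602] [ 0.53321432 -0.05909949  0.11576131] ((533.5708618164062, -60.81513214111328), (17.62798309326172, 22.63663101196289), 16.306224822998047)
lip 334 [ 0.94069077 11.64258344] [ 5.0950369 45.937773 ] [ 0.52994421 -0.05122232  0.03976386] ((529.889892578125, -51.456695556640625), (4.1534953117370605, 34.29615783691406), 15.589590072631836)
```

View pics/w5.png

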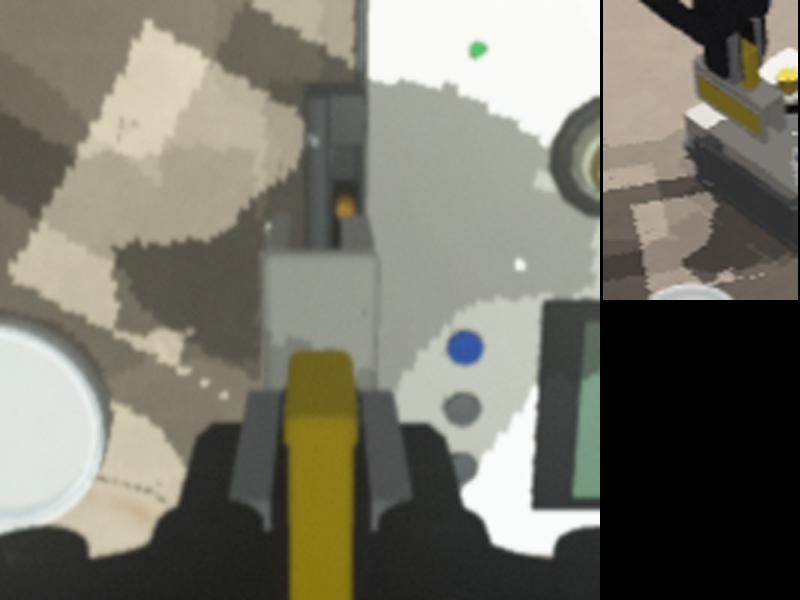

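The label sits parallel to the slot and aligned within about 0.5 mm: bridge centre is +0.75 mm from the TCP, which matches the lip measurement. I'll descend.

>>> drive_tool(steps=[{"translation": [0,0,0.4],"angular": [0,0,0],"gripper": 0},{"translation": [0,0,0.4],"angular": [0,0,0],"gripper": 0},{"translation": [0,0,0.2],"angular": [0,0,0],"gripper": 0},{"translation": [0,0,0.15],"angular": [0,0,0],"gripper": 0},{"translation": [0,0,0.15],"angular": [0,0,0],"gripper": 0},{"translation": [0,0,0],"angular": [0,0,0],"gripper": 0},{"translation": [0,0,0],"angular": [0,0,0],"gripper": 0},{"translation": [0,0,0],"angular": [0,0,0],"gripper": 0}])

```text
t: 16.58
tool_pos: [0.5384, -0.0793, 0.0684]
tool_rot: [1.902, 2.499, 0.0]
contact_force: [-0.1, 0.2, -0.3]
opening: 0.0083
grip_force: 69.0
```

>>> drive_tool(steps=[{"translation": [0,0,0.1],"angular": [0,0,0],"gripper": 0},{"translation": [0,0,0.1],"angular": [0,0,0],"gripper": 0},{"translation": [0,0,0.1],"angular": [0,0,0],"gripper": 0},{"translation": [0,0,0],"angular": [0,0,0],"gripper": 0},{"translation": [0,0,0],"angular": [0,0,0],"gripper": 0},{"translation": [0,0,0],"angular": [0,0,0],"gripper": 0}])

```text
t: 17.32
tool_pos: [0.538, -0.0792, 0.056]
tool_rot: [1.902, 2.5, 0.0]
contact_force: [-0.8, 0.6, 1.4]
opening: 0.0086
grip_force: 69.2
```

Touching the pins. Pressing home now, 7 mm plus a little.

>>> drive_tool(steps=[{"translation": [0,0,0.06],"angular": [0,0,0],"gripper": 0},{"translation": [0,0,0.06],"angular": [0,0,0],"gripper": 0},{"translation": [0,0,0.06],"angular": [0,0,0],"gripper": 0},{"translation": [0,0,0],"angular": [0,0,0],"gripper": 0},{"translation": [0,0,0],"angular": [0,0,0],"gripper": 0},{"translation": [0,0,0],"angular": [0,0,0],"gripper": 0}])

```text
t: 18.08
tool_pos: [0.5382, -0.0793, 0.0491]
tool_rot: [1.902, 2.5, 0.0]
contact_force: [-2.9, 1.6, 5.6]
opening: 0.0085
grip_force: 69.9
```

>>> drive_tool(steps=[{"translation": [0,0,0.03],"angular": [0,0,0],"gripper": 0},{"translation": [0,0,0],"angular": [0,0,0],"gripper": 0},{"translation": [0,0,0],"angular": [0,0,0],"gripper": 0},{"translation": [0,0,0],"angular": [0,0,0],"gripper": 0}])

```text
t: 18.58
tool_pos: [0.5383, -0.0793, 0.049]
tool_rot: [-1.902, -2.5, 0.0]
contact_force: [-5.4, 2.3, 12.2]
opening: 0.0087
grip_force: 70.8
```

>>> drive_tool(steps=[{"translation": [0,0,0.02],"angular": [0,0,0],"gripper": 0},{"translation": [0,0,0],"angular": [0,0,0],"gripper": 0},{"translation": [0,0,0],"angular": [0,0,0],"gripper": 0},{"translation": [0,0,0],"angular": [0,0,0],"gripper": 0}])

```text
t: 19.08
tool_pos: [0.5383, -0.0792, 0.0489]
tool_rot: [-1.902, -2.5, 0.001]
contact_force: [-7.6, 2.5, 17.0]
opening: 0.0089
grip_force: 71.5
```

```bash
python3 - <<'E'
from h import *
o=ctrl.get_obs(); print(o['tool_pos'],o['contact_force'])
im=snap('wrist'); S=snap('scene')
v,u=np.mgrid[0:480,0:640]; d=im['depth']; R=im['R'];c=-R.T@im['t']; r=np.stack([(u-im['cx'])/im['fx'],(v-im['cy'])/im['fy'],np.ones_like(u)],-1)
P=c+(r*d[...,None])@R
a=np.radians(15.5);ex=np.array([np.cos(a),np.sin(a)]);ey=np.array([-ex[1],ex[0]])
l=(P[...,:2]-o['tool_pos'][:2])@np.c_[ex,ey]
m=(abs(l[...,0])<.007)&(l[...,1]>.018)&(l[...,1]<.028)&(d>.05); print('bridge z',np.percentile(P[m][:,2],[10,50,90]),m.sum())
m=(l[...,0]<.004)&(l[...,0]>-.005)&(l[...,1]>.034)&(l[...,1]<.044)&(d>.05); print('lip z',np.percentile(P[m][:,2],[10,50,90]),m.sum())
A=cv2.resize(im['color'][120:340,190:490],None,fx=1.6,fy=2,interpolation=cv2.INTER_CUBIC)
B=cv2.resize(S['color'][190:400,220:420],None,fx=1.5,fy=2,interpolation=cv2.INTER_CUBIC)
cv=np.zeros((440,790,3),np.uint8); cv[:,:480]=A; cv[:420,485:785]=B; cv2.imwrite('pics/w6.png',cv[...,::-1])
E
```

```text
[ 0.53830553 -0.07924195  0.04893375] [-7.58332458  2.45523054 17.0133234 ]
bridge z [0.04386691 0.04532177 0.14971187] 1119
lip z [0.01232301 0.03919286 0.0403714 ] 342
```

View pics/w6.png

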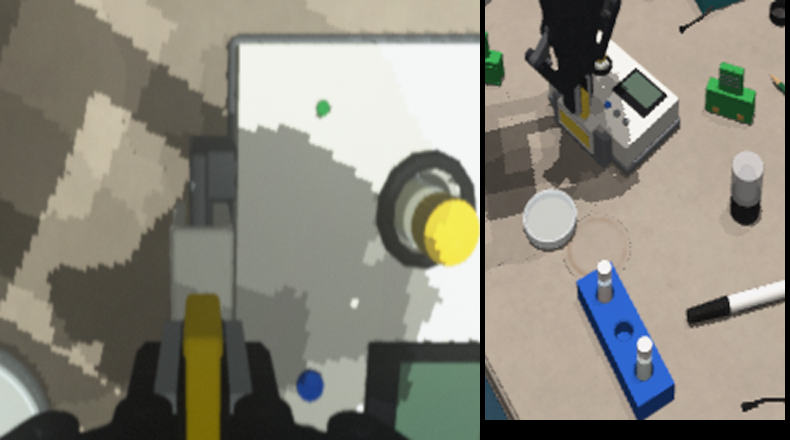

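The bridge top measures 45 mm, so it sits on the lip. The card faces outward, the yellow vial is in the well, and both white vials, the dish and the case are in place. Handing in with the label still pressed.

```bash
python3 -c "
from station import ctrl
print(ctrl.finish_job())"
```

```text
the job is handed in; nothing more can be done
None
```

The job is handed in: the yellow-capped vial is down in the well and let go, and the gripper still holds the label holder pressed home on the lip at about 17 N, card outward, at roughly 19 s of the 58 s; I don't have the judge's result.

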